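# Refit the cooker's control knob and hold it pressed

### The arm

A 7-joint arm with a two-finger parallel gripper is mounted at the origin on a cart in front of the work surface, level with it; the furniture and walls round the work are solid. World frame = base frame: x ahead of the robot, y to its left, z up, the work surface at z = 0. Lengths are in m, angles in rad, forces in N, time in s.
With the tool pointing down it reaches from about 0.4 to 0.85 m from the base axis. Payload 4.5 kg.
Tool frame: the origin (TCP) lies midway between the tips of the shut fingers; the grasp point (between the pads) lies 19 mm behind it; z points along the fingers, y is the line along which they close (so a half turn about z gives the same grasp; the last joint's range is limited). The gripper opens to 88 mm and grips with 3 to 60 N. Pads are 18 mm wide; open, the fingers measure 123 mm over their backs; the gripper's body (75 mm by 187 mm) begins 45 mm behind the grasp point.
Start: joints at [-1.285, 0.689, -0.195, 1.565, 0.157, 0.902, -0.215], TCP at [0.156, 0.605, 0.239] pointing down, gripper open.
Joint ranges: [-3.01, 3.01], [-0.46, 2.08], [-1.47, 1.51], [0.13, 2.56], [-1, 4.14], [0.04, 2.09], [-2.66, 2.66]. Speed limits (rad/s): [2.57, 2.57, 3.14, 3.14, 3.14, 3.14, 3.14].

### API

Orientations are given as a rotation vector (axis times angle).
In Python, from rig import env, optics, workorder, models gives the robot as it stands.
- The arm moves only by the tool play_rows, never from a script. Its argument "rows" is a list of rows, each a list of 4 numbers: the shift along the tool's x, y, z in mm, then the turn about the tool's z in degrees. In form: [[tx, ty, tz, spin], ...]. A call has 1 to 12 rows; each row is the pose to reach, as a shift and turn from the pose commanded when the call began, along the tool's axes at that moment; what a row does not reach only later rows make up. A row lasts 1/12 s, in which the tool goes at most 41.7 mm and 7.16 degrees, less where a joint would pass 70% of its speed; a pose out of reach is approached as far as the arm can. A call with a gripper value outside its range is refused whole. "fingers" is the opening, from -1 (shut) to 1 (fully open), so that 0 is half open, set as the call begins (left out, the last holds). The fingers move at their own pace and stop on an object; "force" is the grip in N (left out, the last holds). Time passes only in rows, so rows that repeat a pose let the fingers close. It gives the time, the measured TCP pose, the force, the opening and the grip force at its end, in the units of the state.
- env.get_obs(): the state, without advancing time (a new reading comes with each control period).
- optics.get_image(name): name is "scene" or "top"; returns a dict with "color" (400x640x3 uint8, red, green, blue), "intrinsics" (3x3 intrinsics, pixels), "pose" (4x4, takes a point from camera to world coordinates). Camera axes: x right, y up, looking along -z (the intrinsics and any distortion apply to the point x, -y, -z); pixel columns grow to the right and rows downward; lengths in m; the calibration is good to about 2 mm. A picture is of the moment at which its call begins. There is no depth.
- workorder.job_done(): hands the job in; it is judged then, once.
Trained networks look in the newest picture that a camera, given by its name, has taken for a name from the list of things; names that differ only in an ending like _2 or _b are one class to them, and where a whole thing is asked for, a point or a joint stands for the part that bears it (a point fixed in the world has none). Each returns a list of dicts, best first, with "p" (0 to 1); they miss things now and then, are a little off and sometimes report something else, mostly with a low value. They report only what shows in the picture. A call takes as long as a camera call. They do not tell look-alikes from the thing itself.
- models.look_for(target, camera): "extent" ([left, top, width, height] in pixels, round what is visible of it).
- models.spot_point(target, camera): "location" ([column, row] in pixels: a listed point, or the origin of a listed thing).
The state is a dict: "time_s": time; "joint_positions": joint angles; "qvel": joint speeds; "joint_torque": joint torques, N m; "eef_pos": TCP position; "ee_rot": TCP orientation; "force": force on the tool from outside, world axes, zero at the start; "wrist_torque": the same for the moment, N m; "grip_width": finger opening in m; "gripper_force": force on a finger pad.
Only numpy, scipy, OpenCV 4.12 (cv2) and the standard library are available. Lean on these libraries where they do the work, as an engineer would, in place of code of your own. Each camera call takes 0.05 s, during which the arm holds its last target. There are 200 camera calls.

### The job

The control knob of the small gas cooker has come off and stands on the cork coaster. Pick it up, turn it so that its red pointer is over the flat side of the cooker's brass stem, push it fully home on the stem, then press knob and stem right in, as one does to light the burner, and keep them pressed: finish while still holding the knob pressed down. Do not disturb the kitchen timer, glass, pepper mill or spice jar standing round about.

Things in the scene. Friction and masses are not known exactly. Their poses are not given: they have to be found in the camera images.
- knob_center (a point): Centre of the loose knob: black ribbed upright cylinder, 40 mm diameter, 38 mm high, aluminium top, 60 g; underside 19 mm below this point, standing on the coaster. z up; +x along the red pointer line (middle to rim, then down the side). Underside: D-shaped blind bore, 18 mm deep, 16.4 mm diameter, its flat on the +x side, 4.7 mm from the axis.
- stem_tip (a point): Centre of the tip of the cooker's upright brass D-shaped stem: 14 mm diameter, flat on the +x side 3.5 mm from the axis, last 2 mm narrowed, 32 mm out of the panel. z up. Knob +x goes along stem +x (12 degrees of play either way, 1.2 mm sideways); the stem does not turn. Fully home, the knob's centre is 1 mm above this point, its underside 14 mm above the panel.
- stem (a joint): How far the stem is pushed in, m: 0 out, 0.006 fully in (hard stop). Sprung: it starts to move at 4 N, is fully in at 10 N, and comes out when let go. A knob that is not lined up sits on the tip and pushes the stem in without going on.
- stem_base: Round aluminium bezel round the stem's foot, 52 mm wide, 2 mm thick, on the cooker's panel; origin on the stem's axis at the panel's top. A red tick on it lies on the side of the stem's flat (+x).
- stove: Portable single-burner gas cooker, fixed: grey box 220 mm (its x) by 300 mm (its y), flat panel top 70 mm above the worktop; origin at the middle of its underside. The stem stands on its right-hand end, about 105 mm along -y. Burner and pan supports, up to 96 mm above the worktop, lie within 82 mm of a point 40 mm along +y.
- coaster: The round cork coaster under the knob, 96 mm in diameter, 8 mm thick, fixed; origin at the middle of its underside.
- timer: White wind-up kitchen timer, 74 mm in diameter, 50 mm high; bystander. Origin at the middle of its underside.
- tumbler: Clear drinking glass, 80 mm in diameter, 88 mm high; bystander. Origin at the middle of its underside.
- pepper_mill: Brown wooden pepper mill, 58 mm in diameter, 170 mm high; bystander. Origin at the middle of its underside.
- spice_jar: Small spice jar with red cap, 45 mm in diameter, 106 mm high; bystander. Origin at the middle of its underside.
There are look-alikes about, which are no part of the job. Of the things shaped like the part that bears knob_center, the black one is meant.

How it is judged:
By the outcome, as a careful person would: the job done as asked, in the order asked, and still so for the second after the job is handed in, while the arm keeps its last pose, push and grip.
It also fails if it takes over 32 s, if anything falls off the work surface, if the arm or the gripper's body presses on something with over 40 N, if the wrist force passes 120 N, or if a joint passes its speed limit or range.

## Working session

There is one attempt and no reset: what is moved stays moved. The work goes in short steps, Python scripts to look and compute and a tool call to move; the robot and the scene stay as the last step left them, time stands still between calls to the robot, and variables do not carry over. Pictures are saved under pics/ and viewed, at most 10 in all, crops included, and the job is handed in when it is done.

Besides the shell and the picture viewer there is one more tool, called after ">>>" as name(argument=value, ...) on one line, values as JSON. play_rows: Moves the arm, as the interface text tells. Its arguments: {"type":"object","properties":{"rows":{"type":"array"},"fingers":{"type":"number"},"force":{"type":"number"}},"required":["rows"]}

```bash
mkdir -p pics; cat > h.py <<'E'
import numpy as np, cv2
from rig import env, optics, workorder, models
def ray(im,px):
    K=np.array(im["intrinsics"]);T=np.array(im["pose"])
    d=np.linalg.inv(K)@[px[0],px[1],1]; d=T[:3,:3]@[d[0],-d[1],-d[2]]
    return T[:3,3],d
def at_z(im,px,z):
    o,d=ray(im,px); return o+d*(z-o[2])/d[2]
def tri(a,pa,b,pb):
    A=[];B=[]
    for im,p in((a,pa),(b,pb)):
        o,d=ray(im,p);d=d/np.linalg.norm(d);P=np.eye(3)-np.outer(d,d);A.append(P);B.append(P@o)
    return np.linalg.lstsq(np.vstack(A),np.hstack(B),rcond=None)[0]
def proj(im,X):
    T=np.array(im["pose"]);c=T[:3,:3].T@(np.array(X)-T[:3,3]);q=np.array(im["intrinsics"])@[c[0],-c[1],-c[2]];return q[:2]/q[2]
def save(im,n): cv2.imwrite("pics/"+n,np.ascontiguousarray(im[...,::-1]))
E
python3 - <<'E'
from h import *
I={c:optics.get_image(c) for c in("scene","top")}
save(np.hstack([cv2.resize(I["scene"]["color"],(640,400))]),"s1.png");save(I["top"]["color"],"t1.png")
print({c:np.round(I[c]["pose"],3).tolist() for c in I}, I["top"]["intrinsics"])
for t in["knob_center","stem_tip","stem_base","stove","coaster","timer","tumbler","pepper_mill","spice_jar"]:
  for c in I:
    print(t,c,[(np.round(d["location"],1).tolist(),round(d["p"],2)) for d in models.spot_point(t,c)][:4],[(np.round(d["extent"]).tolist(),round(d["p"],2)) for d in models.look_for(t,c)][:4])
o=env.get_obs();print(o)
E
```

```text
{'scene': [[0.652, 0.331, -0.682, -0.031], [-0.758, 0.289, -0.585, -0.377], [0.003, 0.898, 0.439, 0.467], [0.0, 0.0, 0.0, 1.0]], 'top': [[0.015, 0.985, -0.171, 0.361], [-1.0, 0.015, -0.005, 0.151], [-0.003, 0.171, 0.985, 1.315], [0.0, 0.0, 0.0, 1.0]]} [[487.79581289   0.         319.61472024]
 [  0.         487.79581289 191.52808759]
 [  0.           0.           1.        ]]
knob_center scene [([345.7, 258.4], 0.96), ([301.1, 245.5], 0.95), ([350.4, 214.8], 0.69)] [([335.0, 248.0, 20.0, 24.0], 0.68)]
knob_center top [([390.5, 230.8], 0.77), ([349.0, 235.8], 0.73)] [([380.0, 224.0, 19.0, 15.0], 0.75), ([342.0, 226.0, 18.0, 17.0], 0.55)]
stem_tip scene [([256.0, 179.9], 0.49)] []
stem_tip top [([270.0, 206.3], 0.54)] [([329.0, 150.0, 26.0, 29.0], 0.66), ([368.0, 217.0, 38.0, 36.0], 0.51)]
stem_base scene [([254.2, 192.7], 0.72)] [([378.0, 186.0, 33.0, 41.0], 0.6), ([246.0, 176.0, 20.0, 20.0], 0.48)]
stem_base top [([269.3, 210.9], 0.71)] [([256.0, 203.0, 23.0, 19.0], 0.72)]
stove scene [([227.4, 205.7], 0.81), ([345.6, 260.9], 0.27)] [([161.0, 160.0, 130.0, 74.0], 0.69), ([326.0, 258.
[... 1007 characters left out ...]
1.9, 'joint_positions': array([-1.28519888,  0.68907069, -0.19458838,  1.56531285,  0.1572759 ,
        0.9024817 , -0.21510071]), 'qvel': array([ 0.00075561,  0.00098504, -0.00055596, -0.0010861 , -0.00116249,
        0.00056961,  0.00013847]), 'joint_torque': array([-3.17824197e-04, -5.27483654e+01, -1.26722585e+00, -1.53740072e+01,
       -5.19269763e-02, -6.21038125e-04,  1.99218903e-05]), 'eef_pos': array([0.15569649, 0.60532075, 0.23875728]), 'ee_rot': array([-3.94478171e-01, -3.11671695e+00, -1.69717783e-04]), 'force': array([-0.1003278 , -0.31884569, -0.71530859]), 'wrist_torque': array([ 0.02150556, -0.00861315,  0.03442791]), 'gripper_force': 0.0, 'grip_width': 0.08790211838171767}
```

View pics/s1.png

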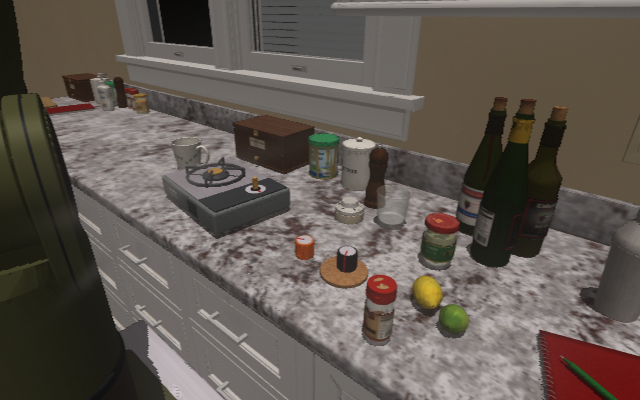

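View pics/t1.png

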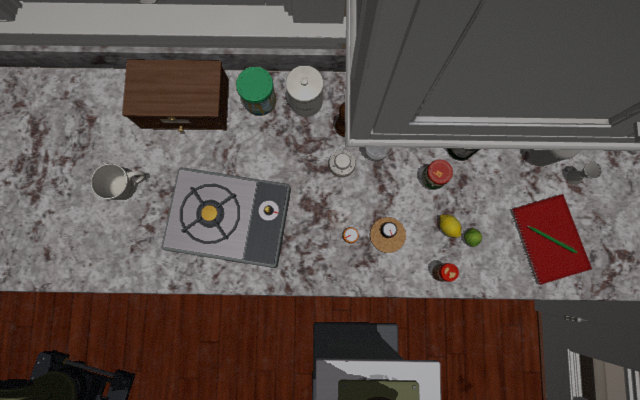

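```bash
python3 - <<'E'
from h import *
I={c:optics.get_image(c) for c in("scene","top")}
S,T=I["scene"],I["top"]
def crop(im,u,v,w=25): return cv2.resize(np.ascontiguousarray(im["color"][v-w:v+w,u-w:u+w]),(380,290 if 0 else 290),interpolation=cv2.INTER_CUBIC)
save(np.vstack([np.hstack([crop(S,346,262),crop(S,256,185)]),np.hstack([crop(T,390,233),crop(T,269,211)])]),"c1.png")
print("knob",tri(S,(345.7,258.4),T,(390.5,230.8)),at_z(T,(390.5,230.8),.027),at_z(S,(345.7,258.4),.027))
print("tip",tri(S,(256,179.9),T,(270,206.3)),at_z(T,(270,206.3),.102),at_z(S,(256,179.9),.102))
print("base",at_z(T,(269.3,210.9),.07),at_z(S,(254.2,192.7),.07))
print("stove",at_z(T,(230.3,216.9),0))
for n,p in(("timer",(343,164.4)),("tumb",(378.7,147.4)),("mill",(341.5,127.3)),("jar",(438,270.5)),("coaster",(382.7,236.6)),("orange",(349,235.8))): print(n,at_z(T,p,0))
E
```

```text
knob [ 0.48113514 -0.02933961  0.03021512] [ 0.48182863 -0.03024653  0.027     ] [ 0.48440396 -0.02641462  0.027     ]
tip [0.53191857 0.28411098 0.09297122] [0.53182465 0.28218795 0.102     ] [0.51709694 0.26896772 0.102     ]
base [0.52435759 0.28704733 0.07      ] [0.50962099 0.27007288 0.07      ]
stove [0.51555567 0.39995053 0.        ]
timer [0.66600586 0.09533795 0.        ]
tumb [ 0.71586925 -0.00348103  0.        ]
mill [0.77237951 0.10029949 0.        ]
jar [ 0.38056684 -0.15930499  0.        ]
coaster [ 0.46841371 -0.01292406  0.        ]
orange [0.46919331 0.07777065 0.        ]
```

View pics/c1.png

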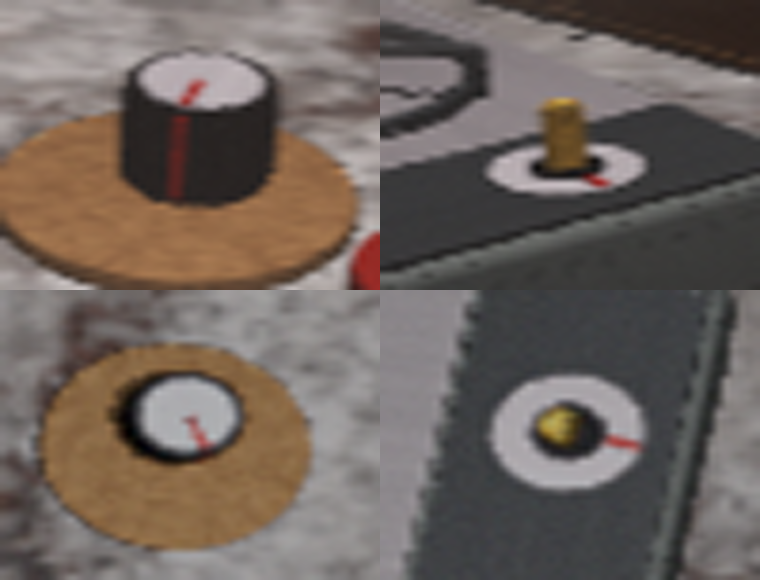

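```bash
cat > m.py <<'E'
from h import *
def red(im,c,z,r0,r1,ctr):
    """direction of red mark about ctr (world xy) on plane z"""
    img=im["color"].astype(float);u,v=np.round(proj(im,[*ctr,z])).astype(int)
    P=[];W=[]
    for b in range(v-25,v+26):
        for a in range(u-25,u+26):
            w=img[b,a,0]-img[b,a,1:].max() if img[b,a,2]>0.45*img[b,a,1] else 0
            X=at_z(im,(a,b),z)[:2]-ctr; r=np.hypot(*X)
            if w>25 and abs(img[b,a,1]-img[b,a,2])<30 and r0<r<r1: P.append(X);W.append(w)
    if not P: return None
    m=np.average(P,axis=0,weights=W); return round(float(np.degrees(np.arctan2(m[1],m[0]))),1),len(P)
def disc(im,guess,z,R,thr):
    """centroid of bright disc of radius R near guess, by fit of ellipse to bright-region hull"""
    g=im["color"];k=6;u,v=np.round(proj(im,[*guess,z])).astype(int);w=24
    c=cv2.resize(np.ascontiguousarray(g[v-w:v+w,u-w:u+w]),None,fx=k,fy=k,interpolation=cv2.INTER_CUBIC)
    m=((c.min(2)>thr)*255).astype(np.uint8)
    n,l,s,ce=cv2.connectedComponentsWithStats(m)
    # component nearest crop centre of reasonable size
    i=min((i for i in range(1,n) if s[i,4]>150),key=lambda i:np.hypot(*(ce[i]-w*k)))
    h=cv2.convexHull(np.argwhere((l==i)[...,None][...,0])[:,::-1].astype(np.int32))
    e=cv2.fitEllipse(h);p=(np.array(e[0])+.5)/k-.5+[u-w,v-w]
    return p,at_z(im,p,z),np.array(e[1])/k
E
python3 - <<'E'
from m import *
I={c:optics.get_image(c) for c in("scene","top")}
man={"scene":((348,251.1),(255.6,188.8),(254.9,177.8),(345.2,254.9),(260.7,191.7)),"top":((389.9,229.2),(268.7,210.7),(267.4,209.1),(392.4,235.2),(278.2,213.1))}
for c,im in I.items():
    k,b,t,kr,br=man[c]
    K=at_z(im,k,.046);B=at_z(im,b,.072);t=at_z(im,t,.102);kr=at_z(im,kr,.046)-K;br=at_z(im,br,.072)-B
    print(c,"manual",K,B,t,np.degrees(np.arctan2(kr[1],kr[0])),np.degrees(np.arctan2(br[1],br[0])),np.hypot(*kr[:2]),np.hypot(*br[:2]))
    for g,z,n in((K,.046,"knob"),(B,.072,"bezel")):
        for thr in(110,130,150):
            try:
                p,X,e=disc(im,g[:2],z,0,thr);print(n,thr,p.round(1),X.round(4),e.round(1),red(im,c,z,.004 if n=="knob" else .012,.02 if n=="knob" else .027,X[:2]))
            except Exception as ex: print(n,thr,ex)
o=env.get_obs()
from scipy.spatial.transform import Rotation as R
print(R.from_rotvec(o["ee_rot"]).as_matrix().round(3))
E
```

```text
scene manual [ 0.48493886 -0.03057281  0.046     ] [0.52427572 0.28121143 0.072     ] [0.5239798  0.28067943 0.102     ] -166.16578628501867 -98.04285839351708 0.014487765400035624 0.022312127143214018
knob 110 [345.5 241.2] [ 0.5105 -0.0059  0.046 ] [39.  64.1] None
knob 130 [344.3 239.6] [ 5.139e-01 -4.000e-04  4.600e-02] [31.8 63.6] None
knob 150 [347.1 250.4] [ 0.4857 -0.0279  0.046 ] [ 8.8 15.3] (-162.8, 9)
bezel 110 [253.7 188.9] [0.521  0.2845 0.072 ] [ 8.4 18.2] (-85.0, 6)
bezel 130 [253.3 188.9] [0.52   0.2848 0.072 ] [ 7.9 17. ] (-82.0, 6)
bezel 150 [252.8 189.1] [0.5186 0.2853 0.072 ] [ 7.4 15.2] (-78.1, 6)
top manual [ 0.48419454 -0.0260437   0.046     ] [0.52458985 0.28838846 0.072     ] [0.52463772 0.2884796  0.102     ] -157.75379159522404 -103.36185748790581 0.01676964883567154 0.025281660086040277
knob 110 [389.2 229. ] [ 0.4847 -0.0243  0.046 ] [12.5 12.7] (-153.6, 9)
knob 130 [389.2 229. ] [ 0.4847 -0.0243  0.046 ] [12.1 12.2] (-154.0, 9)
knob 150 [389.2 229. ] [ 0.4847 -0.0243  0.046 ] [11.5 11.8] (-153.6, 9)
bezel 110 [268.2 210.1] [0.5261 0.2897 0.072 ] [19.9 20.5] (-103.3, 10)
bezel 130 [268.2 210.1] [0.5262 0.2897 0.072 ] [19.4 19.9] (-103.4, 10)
bezel 150 [268.2 210.1] [0.5262 0.2897 0.072 ] [18.9 19.3] (-103.3, 10)
[[-0.968  0.249  0.   ]
 [ 0.249  0.968  0.   ]
 [ 0.     0.    -1.   ]]
```

>>> play_rows(rows=[[-324,-200,0,75],[-324,-200,0,75],[-324,-200,0,75],[-324,-200,0,75],[-324,-200,0,75],[-324,-200,0,75],[-324,-200,0,75],[-324,-200,0,75],[-340,-235,0,75],[-356,-268,0,75],[-372,-302,0,75],[-388,-336,0,75]], fingers=0.4, force=40)

```text
time_s: 3.1
eef_pos: [0.4429, 0.2072, 0.2389]
ee_rot: [2.213, 2.229, 0.002]
force: [0.9, 0.1, -0.9]
grip_width: 0.0618
gripper_force: 0.0
```

>>> play_rows(rows=[[-40,8,0,0],[-80,15,0,0],[-120,22,0,0],[-160,29,0,0],[-197,36,10,0],[-225,42,40,0],[-233,42,80,0],[-233,42,120,0],[-233,42,140,0],[-233,42,140,0]])

```text
time_s: 3.93
eef_pos: [0.4839, -0.0239, 0.0952]
ee_rot: [-2.207, -2.228, 0.008]
force: [-0.7, -0.2, 0.6]
grip_width: 0.0617
gripper_force: 0.0
```

```bash
python3 - <<'E'
from h import *
I={c:optics.get_image(c) for c in("scene","top")}
S,T=I["scene"],I["top"]
o=env.get_obs();print(o["eef_pos"],o["joint_positions"].round(2))
save(np.hstack([cv2.resize(np.ascontiguousarray(S["color"][200:300,290:410]),(480,400),interpolation=2),cv2.resize(np.ascontiguousarray(T["color"][190:270,360:420]),(300,400),interpolation=2)]),"c2.png")
E
```

```text
[ 0.48624464 -0.02367485  0.09872037] [-0.07  0.76  0.04  2.1  -0.09  0.29  0.05]
```

View pics/c2.png

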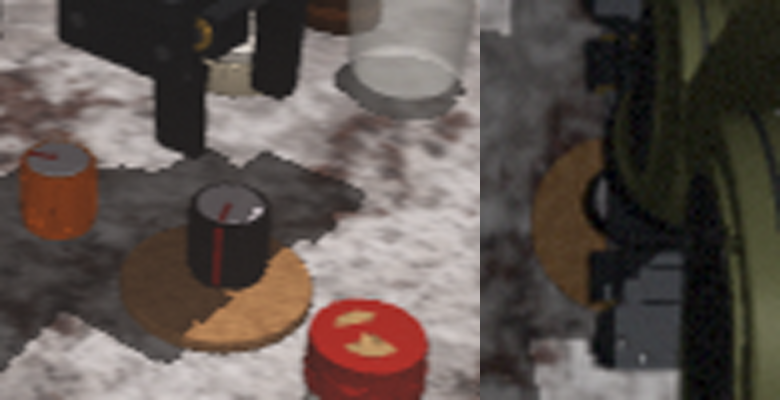

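>>> play_rows(rows=[[0,0,30,0],[0,0,60,0],[0,0,80,0],[0,0,85,0],[0,0,85,0],[0,0,85,0]])

```text
time_s: 4.53
eef_pos: [0.4874, -0.0237, 0.0153]
ee_rot: [2.209, 2.232, 0.003]
force: [0.2, 0.0, 0.7]
grip_width: 0.0617
gripper_force: 0.0
```

>>> play_rows(rows=[[0,0,0,0],[0,0,0,0],[0,0,0,0],[0,0,0,0],[0,0,0,0],[0,0,0,0]], fingers=-1, force=45)

```text
time_s: 5.03
eef_pos: [0.4867, -0.0238, 0.0146]
ee_rot: [2.21, 2.232, 0.001]
force: [-0.2, 0.6, 8.2]
grip_width: 0.0389
gripper_force: 45.0
```

>>> play_rows(rows=[[0,0,-40,0],[0,0,-80,0],[20,3,-115,-7],[55,8,-125,-14],[95,13,-130,-21],[135,18,-130,-28],[175,23,-130,-35],[215,29,-130,-42],[255,34,-130,-49],[290,39,-130,-56],[311,41,-130,-57],[311,41,-130,-57]])

```text
time_s: 6.03
eef_pos: [0.5231, 0.2953, 0.1439]
ee_rot: [-0.864, -3.019, -0.01]
force: [-0.1, 0.7, -1.0]
grip_width: 0.0391
gripper_force: 45.0
```

```bash
python3 - <<'E'
from h import *
I={c:optics.get_image(c) for c in("scene","top")}
S,T=I["scene"],I["top"]
o=env.get_obs();print(o["eef_pos"],o["ee_rot"],o["force"],o["joint_positions"].round(2),o["grip_width"])
cr=lambda im,u,v,w=25:cv2.resize(np.ascontiguousarray(im["color"][v-w:v+w,u-w:u+w]),(400,400),interpolation=2)
save(np.hstack([cr(S,256,175),cr(T,269,209)]),"c3.png")
print(proj(S,o["eef_pos"]),proj(T,o["eef_pos"]))
E
```

```text
[0.52347242 0.28799151 0.1434907 ] [-8.75114854e-01 -3.01666717e+00  1.07870525e-03] [ 0.06524512 -0.64156541 -1.48925572] [-0.5   0.78 -0.13  1.74  0.16  0.64  0.28] 0.03945237172696598
[251.63631208 161.2654425 ] [265.73073156 207.26230766]
```

View pics/c3.png

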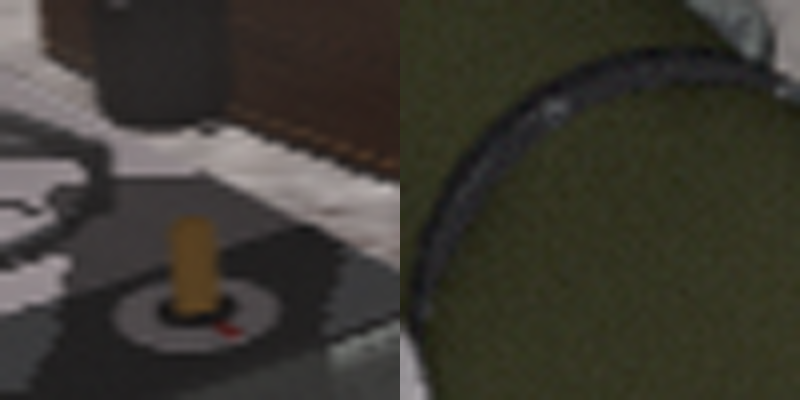

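```bash
python3 - <<'E'
from h import *
S=optics.get_image("scene");o=env.get_obs();e=o["eef_pos"];print(e)
n=np.array([.642,.767,0])
px=lambda x,y:(231+(x+.5)/8-.5,150+(y+.5)/8-.5)
print("knob",at_z(S,px(162,130),e[2]-.0066)+.02*n, "bezel",at_z(S,px(196,313),.072),"tip",at_z(S,px(193,224),.102))
P=at_z(S,px(196,313),.072)
print("mm/px right/down",(at_z(S,(257,188),.072)-at_z(S,(256,188),.072))*1e3,(at_z(S,(256,189),.072)-at_z(S,(256,188),.072))*1e3)
save(cv2.resize(np.ascontiguousarray(S["color"][140:200,225:285]),(600,600),interpolation=cv2.INTER_CUBIC).astype(float).clip(0,160)*1.59,"c4.png")
E
```

```text
[0.52379481 0.28622193 0.14347388]
knob [0.52601568 0.29519339 0.13687388] bezel [0.52384347 0.28271994 0.072     ] tip [0.52462707 0.28218549 0.102     ]
mm/px right/down [ 1.64174214e+00 -1.88256070e+00  5.55111512e-14] [-3.98526857e+00 -4.45781958e+00  5.55111512e-14][ WARN:0@0.621] global loadsave.cpp:1063 imwrite_ Unsupported depth image for selected encoder is fallbacked to CV_8U.
```

View pics/c4.png

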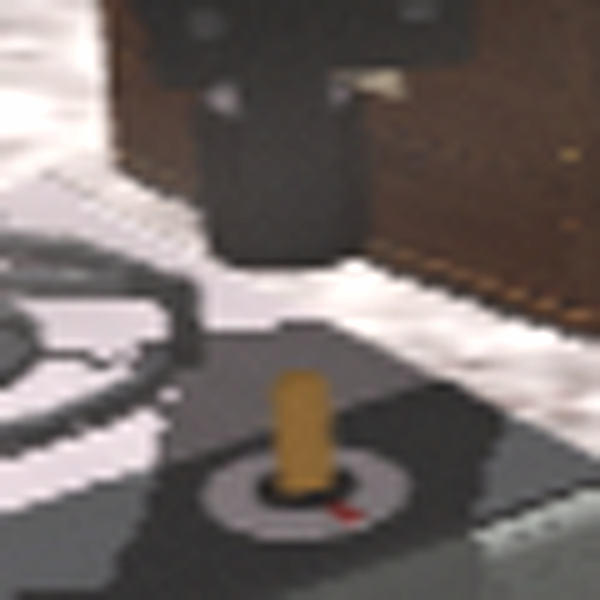

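```bash
python3 - <<'E'
from h import *
S=optics.get_image("scene");o=env.get_obs();e=o["eef_pos"];print(e,o["time_s"])
px=lambda x,y:(225+(x+.5)/10-.5,140+(y+.5)/10-.5)
b=at_z(S,px(306,495.5),.072);t=at_z(S,px(302,380),.102);print(b,t)
st=(b+t)/2
r=np.array([.652,-.758])
for z,cx,nm in((e[2]-.0066,287,"kbot"),(e[2]+.0314,285,"ktop")):
    p=proj(S,[*st[:2],z]); print(nm,"stem at",p,"knob",px(cx,0)[0],"needs right mm",(p[0]-px(cx,0)[0])*2.5*.93)
g=cv2.cvtColor(S["color"],cv2.COLOR_RGB2GRAY).astype(int)
for r_ in range(148,170): print(r_,g[r_,238:270].tolist())
E
```

```text
[0.52403235 0.28542832 0.14350678] 6.2333
[0.52235323 0.28072152 0.072     ] [0.52478008 0.28212868 0.102     ]
kbot stem at [253.65872113 164.45559589] knob 253.25 needs right mm 0.9502766178046635
ktop stem at [252.63201087 149.43928655] knob 253.05 needs right mm -0.9718247379730656
148 [42, 40, 40, 36, 35, 35, 35, 35, 34, 39, 42, 38, 36, 34, 36, 36, 35, 36, 36, 36, 49, 62, 65, 80, 92, 93, 81, 54, 41, 41, 41, 42]
149 [43, 41, 42, 40, 39, 41, 41, 38, 57, 74, 64, 46, 37, 35, 36, 36, 36, 36, 37, 37, 43, 54, 48, 38, 45, 62, 70, 56, 42, 42, 42, 40]
150 [43, 44, 43, 42, 43, 42, 40, 38, 59, 78, 71, 51, 37, 38, 37, 37, 37, 38, 37, 37, 45, 47, 37, 37, 40, 43, 43, 42, 42, 42, 42, 43]
151 [45, 44, 45, 44, 43, 44, 40, 36, 36, 39, 49, 45, 38, 38, 38, 37, 38, 38, 37, 38, 37, 36, 36, 37, 40, 43, 44, 44, 44, 43, 42, 41]
152 [45, 45, 44, 45, 44, 44, 41, 38, 37, 37, 37, 38, 39, 38, 38, 38, 38, 38, 38, 38, 37, 37, 36, 36, 39, 42, 42, 44, 44, 44, 45, 44]
153 [45, 45, 44, 46, 45, 46, 44, 40, 38, 38, 39, 39, 39, 39, 38, 39, 39, 38, 39, 38, 38, 38, 37, 37, 40, 44, 43, 42, 43, 43, 42, 43]
154 [46, 45, 46
[... 1530 characters left out ...]
, 99, 39, 37, 36, 37, 37, 37, 37, 35, 36, 33, 33, 33, 33, 33, 37, 39, 40, 47, 52, 46, 40, 37, 38]
166 [65, 71, 105, 129, 130, 130, 132, 134, 120, 82, 46, 38, 38, 37, 35, 34, 34, 34, 34, 35, 63, 83, 124, 122, 66, 52, 41, 40, 41, 48, 55, 50]
167 [57, 48, 54, 69, 79, 91, 117, 133, 133, 135, 139, 129, 114, 100, 83, 81, 79, 77, 92, 132, 153, 154, 156, 157, 156, 121, 65, 59, 50, 40, 36, 39]
168 [51, 47, 47, 46, 46, 46, 76, 118, 133, 133, 134, 138, 146, 152, 150, 146, 145, 143, 142, 149, 156, 164, 168, 167, 161, 155, 151, 146, 112, 57, 53, 46]
169 [49, 48, 46, 44, 44, 44, 60, 106, 133, 133, 134, 137, 136, 137, 138, 139, 140, 140, 145, 154, 160, 163, 163, 161, 159, 156, 151, 145, 142, 139, 137, 107]
```

```bash
python3 - <<'E'
from h import *
S=optics.get_image("scene");o=env.get_obs();e=o["eef_pos"];print(e,o["time_s"])
d=np.array([.642,.767]);l=np.array([.652,-.758])
k=[]
for z in(e[2]-.0066,):
    f=at_z(S,(253.8,167.1),z); print("knob bottom",f[:2]+.02*d)
# bezel outline by projecting a 26 mm circle: fit centre
g=cv2.resize(np.ascontiguousarray(S["color"][180:200,240:272]),None,fx=8,fy=8,interpolation=cv2.INTER_CUBIC)
gg=cv2.cvtColor(S["color"],cv2.COLOR_RGB2GRAY).astype(int)
for c in(254,256): print(c,gg[174:200,c].tolist())
for r in(187,189,190): print(r,gg[r,240:272].tolist())
hsv=cv2.cvtColor(S["color"],cv2.COLOR_RGB2HSV).astype(int)
m=(hsv[170:200,240:275,0]>10)&(hsv[170:200,240:275,0]<30)&(hsv[170:200,240:275,1]>110)
for i in range(5,22): print(170+i,(np.flatnonzero(m[i])+240).tolist())
E
```

```text
[0.52421101 0.28526412 0.14359988] 6.2833
knob bottom [0.52493137 0.28327679]
254 [58, 59, 58, 60, 65, 68, 69, 67, 67, 67, 67, 67, 68, 68, 67, 40, 26, 73, 73, 76, 31, 32, 31, 33, 36, 50]
256 [58, 58, 60, 60, 66, 66, 65, 66, 67, 66, 67, 66, 67, 66, 67, 25, 30, 75, 74, 75, 31, 32, 32, 36, 44, 52]
187 [48, 33, 31, 32, 32, 37, 60, 76, 74, 74, 66, 50, 46, 58, 68, 68, 66, 60, 42, 28, 56, 73, 72, 73, 73, 56, 33, 33, 33, 32, 32, 33]
189 [47, 33, 32, 32, 36, 59, 74, 75, 75, 74, 54, 24, 28, 35, 40, 33, 25, 25, 25, 34, 60, 73, 73, 73, 73, 58, 34, 31, 32, 33, 32, 33]
190 [47, 32, 32, 32, 33, 54, 73, 75, 76, 75, 66, 48, 34, 31, 26, 26, 30, 32, 33, 49, 67, 73, 72, 73, 66, 48, 31, 32, 32, 33, 33, 32]
175 []
176 []
177 [253, 254, 255, 256]
178 [253, 254, 255, 256, 257]
179 [252, 253, 254, 255, 256, 257]
180 [253, 254, 255, 256, 257]
181 [253, 254, 255, 256, 257]
182 [253, 254, 255, 256, 257]
183 [252, 253, 254, 255, 256, 257]
184 [252, 253, 254, 255, 256, 257]
185 [253, 254, 255, 256, 257]
186 [253, 254, 255, 256, 257]
187 [253, 254, 255, 256, 257, 258]
188 [253, 254, 255, 256, 257]
189 []
190 []
191 []
```

>>> play_rows(rows=[[0,-1.5,12,-1],[0,-1.5,24,-1],[0,-1.5,31,-1],[0,-1.5,33,-1],[0,-1.5,35,-1],[0,-1.5,37,-1],[0,-1.5,38,-1],[0,-1.5,38,-1]])

```text
time_s: 6.95
eef_pos: [0.5236, 0.2863, 0.1062]
ee_rot: [0.851, 3.024, 0.0]
force: [-0.8, -1.0, 3.8]
grip_width: 0.0391
gripper_force: 45.0
```

>>> play_rows(rows=[[0,0,1,0],[0,0,2,0],[0,0,2,0],[0,0,2,0]])

```text
time_s: 7.28
eef_pos: [0.5238, 0.2868, 0.1041]
ee_rot: [0.85, 3.023, 0.002]
force: [-0.9, -0.5, 5.1]
grip_width: 0.0389
gripper_force: 45.0
```

```bash
python3 - <<'E'
from h import *
S=optics.get_image("scene");o=env.get_obs()
for i in range(2): optics.get_image("scene")
o=env.get_obs();print(o["time_s"],o["eef_pos"],o["force"],o["wrist_torque"],o["gripper_force"])
g=cv2.cvtColor(S["color"],cv2.COLOR_RGB2GRAY).astype(int)
for r in(170,172,174): print(r,g[r,238:272].tolist())
for c in(253,254,255,256): print(c,g[170:195,c].tolist())
hsv=cv2.cvtColor(S["color"],cv2.COLOR_RGB2HSV).astype(int)
m=(hsv[:,:,0]>10)&(hsv[:,:,0]<30)&(hsv[:,:,1]>110)
for r in range(176,190): print(r,(np.flatnonzero(m[r,240:275])+240).tolist())
save(cv2.resize(np.ascontiguousarray(S["color"][150:200,230:280]),(600,600),interpolation=cv2.INTER_CUBIC),"c5.png")
E
```

```text
7.4333 [0.52374619 0.28681085 0.10398722] [ 0.01477817 -0.6478665   4.16325048] [ 0.01328711  0.01897443 -0.00228958] 45.00221338123083
170 [135, 136, 104, 47, 43, 41, 60, 74, 56, 32, 31, 31, 31, 32, 32, 31, 31, 31, 30, 30, 30, 30, 28, 26, 53, 115, 146, 147, 146, 145, 145, 142, 140, 138]
172 [135, 137, 137, 105, 49, 40, 40, 76, 76, 28, 29, 29, 28, 29, 30, 31, 30, 30, 30, 29, 29, 28, 28, 25, 36, 110, 154, 153, 151, 153, 159, 161, 154, 151]
174 [134, 135, 121, 78, 37, 37, 40, 51, 46, 29, 28, 27, 28, 29, 30, 29, 29, 29, 28, 29, 29, 29, 28, 25, 32, 97, 136, 135, 128, 128, 132, 137, 146, 155]
253 [31, 30, 31, 29, 29, 29, 29, 29, 28, 27, 27, 26, 41, 65, 65, 63, 64, 58, 58, 34, 30, 72, 73, 78, 32]
254 [31, 30, 30, 29, 29, 29, 27, 29, 27, 28, 27, 27, 43, 68, 66, 66, 68, 68, 66, 40, 26, 74, 72, 75, 31]
255 [31, 30, 30, 28, 29, 29, 27, 26, 27, 28, 27, 26, 42, 66, 67, 68, 68, 69, 67, 33, 26, 74, 73, 75, 32]
256 [30, 30, 30, 30, 28, 29, 28, 28, 27, 27, 26, 25, 42, 66, 67, 67, 66, 68, 67, 24, 29, 74, 75, 76, 32]
176 []
177 []
178 []
179 []
180 []
181 []
182 [255, 256]
183 [252, 253, 254, 255, 256, 257]
184 [252, 253, 254, 255, 256, 257]
185 [253, 254, 255, 256, 257]
186 [253, 254, 255, 256, 257]
187 [253, 254, 255, 256, 257, 258]
188 [253, 254, 255, 256, 257]
189 []
```

View pics/c5.png

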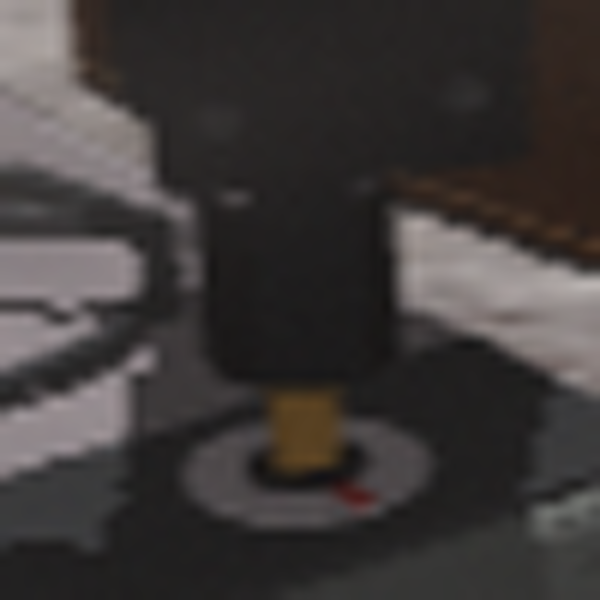

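```bash
python3 - <<'E'
from h import *
S=optics.get_image("scene");e=env.get_obs()["eef_pos"];print(e)
d=np.array([.642,.767])
k=at_z(S,(254.5,182.1),e[2]-.0066)[:2]+.02*d
for t in(at_z(S,(254.7,177.6),.102)[:2],at_z(S,(255.3,193.5),.070)[:2]+.026*d):
    D=(t-k)*1e3; print(k,t,D,"tool",D@[-.853,.522],D@[.522,.853])
E
```

```text
[0.52376386 0.28679517 0.10396812]
[0.52555868 0.2852333 ] [0.52449078 0.28198631] [-1.0678949  -3.24699318] tool -0.7840160881936057 -3.327126316359708
[0.52555868 0.2852333 ] [0.52504188 0.28457756] [-0.51679641 -0.65573984] tool 0.09853113734477346 -0.829113811094626
```

>>> play_rows(rows=[[-0.5,-0.5,0,0],[-1,-1,0,0],[-1,-1.5,0,0],[-1,-2,0,0],[-1,-2,0,0],[-1,-2,0,0]])

```text
time_s: 7.98
eef_pos: [0.5238, 0.2864, 0.1042]
ee_rot: [0.849, 3.024, 0.007]
force: [0.4, 5.0, 5.1]
grip_width: 0.039
gripper_force: 45.0
```

>>> play_rows(rows=[[0.5,1,0,0],[1,2,0,0],[1,3,0,0],[1,3,0,0],[1,3,0,0]])

```text
time_s: 8.4
eef_pos: [0.5238, 0.2867, 0.1036]
ee_rot: [-0.851, -3.024, 0.001]
force: [1.4, 2.1, 4.6]
grip_width: 0.0393
gripper_force: 45.0
```

>>> play_rows(rows=[[0,1,0,0],[0,2,0,0],[0,2,0,0],[0,2,0,0],[0,2,0,0],[0,2,0,0]])

```text
time_s: 8.9
eef_pos: [0.524, 0.287, 0.1033]
ee_rot: [-0.852, -3.022, 0.006]
force: [-1.0, -0.6, 5.4]
grip_width: 0.039
gripper_force: 45.0
```

>>> play_rows(rows=[[0,0,0,-2],[0,0,0,-4],[0,0,0,-6],[0,0,0,-8],[0,0,0,-8]])

```text
time_s: 9.32
eef_pos: [0.5247, 0.287, 0.1034]
ee_rot: [-0.637, -3.076, 0.005]
force: [-0.5, -1.6, 5.2]
grip_width: 0.039
gripper_force: 45.0
```

```bash
python3 - <<'E'
from h import *
o=env.get_obs();print(o["time_s"],o["eef_pos"],o["force"],o["wrist_torque"])
S=optics.get_image("scene")
save(cv2.resize(np.ascontiguousarray(S["color"][150:200,230:280]),(600,600),interpolation=cv2.INTER_CUBIC),"c6.png")
E
```

```text
9.3167 [0.52471539 0.2869666  0.10339133] [-0.45213796 -1.55643015  5.16398953] [-0.15085364 -0.06684636 -0.02403987]
```

View pics/c6.png

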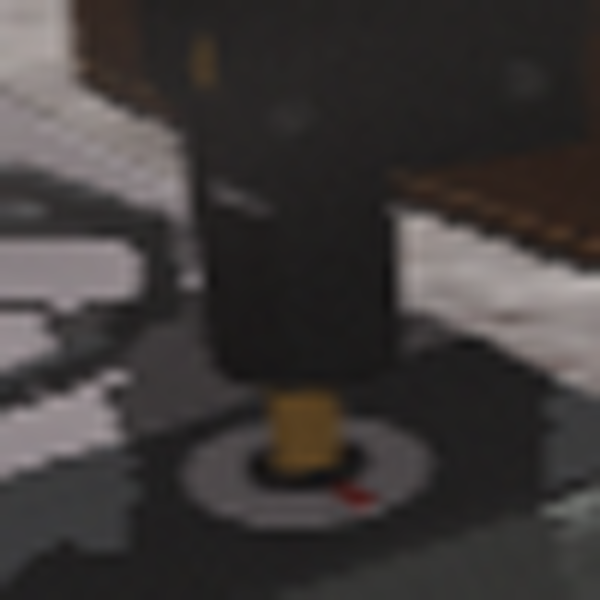

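>>> play_rows(rows=[[0,0,-2,3],[0,0,-4,4],[0,0,-5,4],[0,0,-5,4],[0,0,-5,4]])

```text
time_s: 9.78
eef_pos: [0.5245, 0.2885, 0.1084]
ee_rot: [-0.744, -3.052, 0.002]
force: [-0.3, 0.7, -0.8]
grip_width: 0.0394
gripper_force: 45.0
```

```bash
python3 - <<'E'
from h import *
S=optics.get_image("scene")
o=env.get_obs();print(o["time_s"],o["eef_pos"],o["force"],o["wrist_torque"],o["ee_rot"],o["qvel"].round(3))
g=cv2.cvtColor(S["color"],cv2.COLOR_RGB2GRAY).astype(int)
for r in(166,168,170,172,174): print(r,g[r,240:270].tolist())
for c in range(248,262): print(c,g[174:186,c].tolist())
E
```

```text
9.8333 [0.52455342 0.28858596 0.10836445] [ 0.79430774  0.74666112 -1.20152578] [0.0128395  0.02234183 0.02519539] [-7.43805178e-01 -3.05161138e+00  1.29301694e-03] [-0.    -0.001 -0.001 -0.002 -0.001 -0.    -0.001]
166 [105, 129, 130, 131, 132, 97, 36, 34, 34, 34, 34, 33, 34, 36, 33, 34, 33, 33, 33, 33, 30, 28, 45, 50, 40, 39, 41, 47, 55, 50]
168 [46, 46, 45, 45, 75, 80, 42, 33, 33, 32, 32, 32, 33, 32, 31, 32, 33, 32, 31, 30, 29, 27, 80, 137, 151, 147, 112, 58, 53, 46]
170 [104, 47, 43, 40, 60, 74, 55, 31, 30, 31, 30, 30, 30, 32, 31, 30, 30, 30, 30, 29, 28, 26, 51, 114, 147, 146, 146, 145, 144, 143]
172 [138, 105, 49, 40, 40, 57, 54, 29, 28, 29, 28, 29, 29, 30, 30, 30, 29, 29, 29, 28, 27, 26, 55, 121, 155, 153, 151, 152, 159, 161]
174 [120, 77, 37, 37, 39, 44, 40, 27, 28, 27, 27, 27, 29, 28, 28, 29, 28, 27, 27, 28, 27, 25, 49, 105, 137, 134, 129, 129, 132, 138]
248 [28, 27, 27, 27, 26, 35, 58, 59, 58, 58, 40, 33]
249 [27, 27, 26, 27, 26, 28, 53, 58, 58, 54, 31, 41]
250 [27, 27, 25, 26, 27, 25, 42, 59, 57, 46, 32, 51]
251 [27, 27, 27, 27, 26, 24, 39, 57, 58, 41, 33, 56]
252 [29, 27, 28, 28, 27, 25, 35, 62, 62, 47, 48, 62]
253 [28, 29, 29, 27, 28, 25, 32, 66, 64, 65, 64, 63]
254 [28, 28, 28, 28, 28, 26, 38, 68, 70, 68, 66, 67]
255 [29, 28, 27, 27, 28, 25, 41, 67, 67, 67, 68, 67]
256 [28, 27, 28, 27, 28, 27, 42, 65, 67, 67, 66, 66]
257 [27, 27, 26, 27, 26, 26, 46, 62, 58, 58, 61, 68]
258 [27, 27, 28, 27, 26, 27, 57, 46, 40, 42, 50, 70]
259 [28, 28, 28, 26, 25, 32, 56, 31, 32, 33, 38, 74]
260 [27, 28, 28, 27, 26, 42, 46, 31, 33, 31, 32, 74]
261 [25, 25, 25, 25, 32, 54, 36, 32, 31, 31, 32, 67]
```

>>> play_rows(rows=[[0,0,-3,0],[-1,-3,-3,0],[-1,-4,-3,0],[-1,-4,-3,0],[-1,-4,-3,0],[-1,-4,-3,0]])

```text
time_s: 10.33
eef_pos: [0.5239, 0.2849, 0.1117]
ee_rot: [-0.745, -3.052, -0.0]
force: [0.9, -0.9, -0.5]
grip_width: 0.0393
gripper_force: 45.0
```

```bash
python3 - <<'E'
from h import *
S=optics.get_image("scene")
o=env.get_obs();print(o["time_s"],o["eef_pos"],o["force"])
g=cv2.cvtColor(S["color"],cv2.COLOR_RGB2GRAY).astype(int)
for r in(166,168,170,172,174): print(r,g[r,240:270].tolist())
for c in range(252,258): print(c,g[174:186,c].tolist())
E
```

```text
10.3833 [0.52393254 0.28497267 0.11171726] [-1.31747697 -0.59226224 -0.49807042]
166 [104, 130, 130, 131, 132, 120, 78, 35, 35, 34, 34, 32, 34, 35, 34, 33, 33, 33, 31, 32, 32, 31, 28, 34, 40, 38, 41, 48, 54, 50]
168 [47, 46, 45, 44, 76, 118, 97, 34, 33, 32, 33, 31, 33, 34, 33, 32, 32, 31, 31, 30, 30, 29, 28, 106, 151, 147, 113, 57, 53, 44]
170 [104, 48, 43, 41, 60, 108, 98, 33, 31, 31, 29, 30, 30, 32, 32, 31, 31, 29, 30, 29, 29, 27, 26, 74, 127, 146, 146, 145, 145, 143]
172 [136, 105, 48, 40, 40, 98, 105, 39, 29, 30, 29, 28, 29, 28, 31, 30, 30, 30, 27, 27, 28, 28, 25, 79, 134, 153, 152, 152, 158, 161]
174 [122, 79, 38, 37, 40, 51, 52, 35, 28, 28, 27, 27, 27, 27, 29, 28, 28, 29, 27, 29, 27, 27, 24, 69, 118, 135, 129, 128, 134, 138]
252 [27, 27, 26, 25, 25, 33, 61, 60, 61, 49, 49, 62]
253 [27, 28, 27, 27, 27, 30, 65, 65, 64, 65, 64, 63]
254 [29, 28, 29, 26, 26, 29, 68, 68, 68, 69, 67, 66]
255 [28, 28, 29, 29, 26, 33, 68, 66, 68, 68, 67, 68]
256 [28, 28, 27, 28, 25, 33, 65, 66, 66, 67, 67, 66]
257 [29, 28, 28, 28, 25, 35, 65, 61, 58, 58, 62, 67]
```

>>> play_rows(rows=[[0,0,2,0],[0,0,4,0],[0,0,6,0],[0,0,7,0],[0,0,8,0],[0,0,8,0],[0,0,8,0]])

```text
time_s: 10.97
eef_pos: [0.5243, 0.2854, 0.1042]
ee_rot: [0.744, 3.051, 0.002]
force: [-0.5, 0.0, 5.4]
grip_width: 0.0388
gripper_force: 45.0
```

>>> play_rows(rows=[[0,-0.5,0,0],[0,-1,0,0],[0,-1.5,0,0],[0,-2,0,0],[0,-2.5,0,0],[0,-3,0,0],[0,-3,0,0],[0,-3,0,0]])

```text
time_s: 11.63
eef_pos: [0.5241, 0.2851, 0.1047]
ee_rot: [0.743, 3.05, 0.009]
force: [2.1, 5.1, 5.7]
grip_width: 0.0392
gripper_force: 45.0
```

>>> play_rows(rows=[[0,0,0,-3],[0,0,0,-6],[0,0,0,-3],[0,0,0,0],[0,0,0,3],[0,0,0,6],[0,0,0,3],[0,0,0,0]])

```text
time_s: 12.3
eef_pos: [0.524, 0.2851, 0.1047]
ee_rot: [0.739, 3.05, 0.009]
force: [2.9, 5.5, 5.1]
grip_width: 0.039
gripper_force: 45.0
```

```bash
python3 - <<'E'
from h import *
S=optics.get_image("scene")
o=env.get_obs();print(o["time_s"],o["eef_pos"],o["force"],o["wrist_torque"])
save(cv2.resize(np.ascontiguousarray(S["color"][150:200,230:280]),(600,600),interpolation=cv2.INTER_CUBIC),"c7.png")
E
```

```text
12.35 [0.52409399 0.28510115 0.10464667] [2.06925799 5.43307856 5.3500176 ] [ 1.19268055 -0.41882938 -0.04151248]
```

>>> play_rows(rows=[[0,0,-1,0],[0,0,-2,0],[0,0,-2,0],[0,0,-2,0]])

```text
time_s: 12.68
eef_pos: [0.524, 0.2851, 0.1065]
ee_rot: [0.743, 3.05, 0.009]
force: [2.4, 6.0, 2.9]
grip_width: 0.0391
gripper_force: 45.0
```

>>> play_rows(rows=[[0,2,0,0],[0,4,0,0],[0,6,0,0],[0,8,0,0],[0,8,0,0],[0,8,0,0]])

```text
time_s: 13.18
eef_pos: [0.5256, 0.2886, 0.105]
ee_rot: [-0.745, -3.051, 0.002]
force: [-0.4, -1.4, -0.3]
grip_width: 0.039
gripper_force: 45.0
```

>>> play_rows(rows=[[0,0,2,0],[0,0,4,0],[0,0,6,0],[0,0,6,0],[0,0,6,0]])

```text
time_s: 13.6
eef_pos: [0.5255, 0.2892, 0.0991]
ee_rot: [-0.744, -3.051, 0.001]
force: [-2.4, -0.9, -1.7]
grip_width: 0.0389
gripper_force: 45.0
```

>>> play_rows(rows=[[0,0,2,0],[0,0,4,0],[0,0,6,0],[0,0,7,0],[0,0,7,0],[0,0,7,0]])

```text
time_s: 14.1
eef_pos: [0.5256, 0.2892, 0.0924]
ee_rot: [-0.744, -3.051, 0.001]
force: [-3.0, -0.6, -0.7]
grip_width: 0.0394
gripper_force: 45.0
```

>>> play_rows(rows=[[0,0,1,0],[0,0,2,0],[0,0,3,0],[0,0,4,0],[0,0,4,0],[0,0,4,0]], force=60)

```text
time_s: 14.6
eef_pos: [0.5257, 0.2893, 0.0889]
ee_rot: [-0.744, -3.051, 0.001]
force: [-5.0, -2.1, 4.1]
grip_width: 0.0388
gripper_force: 60.0
```

>>> play_rows(rows=[[0.7,-0.5,2,0],[1.3,-1,4,0],[1.3,-1,6,0],[1.3,-1,7,0],[1.3,-1,7,0],[1.3,-1,7,0]])

```text
time_s: 15.1
eef_pos: [0.5257, 0.2893, 0.0839]
ee_rot: [0.745, 3.05, 0.002]
force: [-6.3, -2.9, 17.3]
grip_width: 0.0391
gripper_force: 60.0
```

>>> play_rows(rows=[[0,0,1,0],[0,0,2,0],[0,0,2,0],[0,0,2,0],[0,0,2,0],[0,0,2,0]])

```text
time_s: 15.6
eef_pos: [0.5258, 0.2894, 0.0837]
ee_rot: [0.745, 3.049, 0.003]
force: [-8.5, -4.0, 29.1]
grip_width: 0.0388
gripper_force: 60.0
```

```bash
python3 - <<'E'
from h import *
S=optics.get_image("scene");o=env.get_obs();print(o["time_s"],o["eef_pos"],o["force"],o["qvel"].round(3))
save(cv2.resize(np.ascontiguousarray(S["color"][150:200,230:280]),(600,600),interpolation=cv2.INTER_CUBIC),"c8.png")
E
```

```text
15.65 [0.52585922 0.28937439 0.08366604] [-9.07401201 -4.26009321 28.416902  ] [ 0.002 -0.001  0.     0.001 -0.001  0.     0.001]
```

View pics/c8.png

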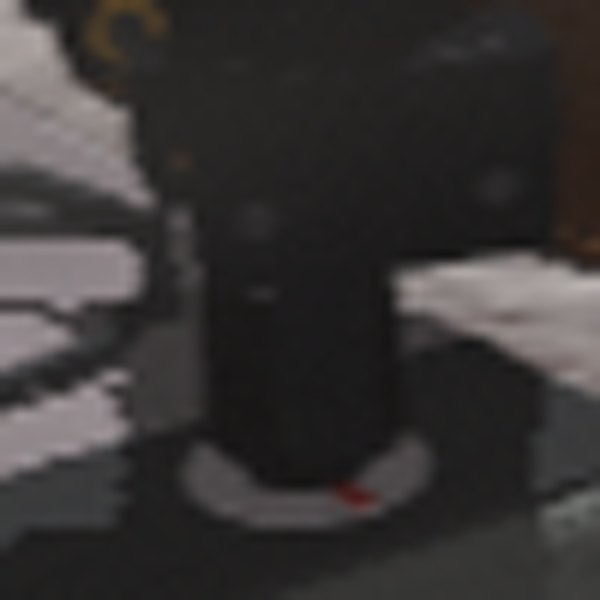

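The last picture shows the knob's lower edge at (305,488) in the crop, just above the bezel. That matches fully home and pressed in, and the measured force of 28 N is against the hard stop.

```bash
python3 -c "
from rig import workorder
print(workorder.job_done())"
```

```text
the job is handed in; nothing more can be done
None
```

The black knob is on the stem, fully home and pressed against the hard stop at about 28 N, still gripped when I handed in at about 15.7 s. The fingers hid the red pointer, so its alignment rests on the knob having slid down the D-shaped stem, and I did not look at the bystanders again at the end.

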